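# Hang the blue-banded mould on the spring balance

### The job

Weigh the plaster mould with the blue band: pick its hanger up by the blue tab and hook it over the upper bar of the green spring balance, between the brass collars. Lower it slowly, at most a few centimetres a second, and keep hold until its back strap leans on the lower bar and the balance carries the whole weight, then let go so softly that it neither swings nor makes the balance bounce; never push the balance down well past the mould's weight. Leave it hanging still and upright, and the other things on the bench where they were.

Things in the scene. Friction and masses are not known exactly. Their poses are not given: they have to be found in the camera images.
- blue_cradle_grip (a point): Centre of the blue grip tab (36 x 12 x 42 mm high; pinch across the 12 mm, along the hanger's y) on a C-shaped steel hanger standing on the bench with a blue-banded white plaster mould (90 x 80 x 60 mm) on its 110 x 90 mm tray. x points to its hook, z up. 150 mm above the tray's underside, within 10 mm of above the centre of mass. Weight unknown, 2.4 to 9.4 N: it must be felt.
- blue_cradle_seat (a point): Where the bar's centre lies when the blue hanger is seated: 67 mm behind (+x) and 31 mm below the grip centre. Hook 40 mm wide, open downwards: roof 6 mm above this point, strap's rear face 10 mm in front, lip's inner face 6 mm behind, lip reaching 19 mm below, its end flared. Held level the strap is 3 mm off the lower bar; hung free it leans on it, 0.035 rad off level, front (-x) edge down.
- black_cradle_grip (a point): The same kind of hanger and mould with a black band and black tab; leave it alone. Tab centre, 150 mm above the bench.
- balance: Green spring balance, fixed to the bench: base 190 x 210 x 18 mm, two round steel posts at the back (30 mm behind the origin, 60 mm to each side) joined by a 200 mm wide green crossbar, top at 247 mm, with a white scale strip beside the +y post. Origin at the centre of its underside; -x points to its open front, z up. All of it moves together with the frame except the carriage.
- bar_mid (a point): Middle of the balance's upper bar (12 mm round, along y, 70 mm in front of the balance's origin, 215 mm above the bench unloaded). It rides on the sprung carriage. Brass collars (radius 10 mm) stand 44 mm to each side (inner faces), side rails 60 mm. A second 12 mm bar lies 85 mm below and 1 mm in front of it, for the hanger's back strap to lean on; it moves with it.
- carriage (a joint): How far the balance's carriage is pulled down, m: 0 unloaded, stop at 0.095. Spring 150 N/m (6.7 mm per newton; the moulds draw it 16 to 63 mm), lightly damped. Letting go with 1 N still in the hand, either way, or with the hanger not yet leaning on the lower bar, jolts it by about 0.1 m/s; it should never move faster than 0.06 m/s.
- tub: White lidded plastic tub, 150 mm wide and 150 mm high; origin under its centre. Bystander.
- jug: Clear plastic jug, 100 mm wide, 130 mm high; origin under its centre. Bystander.
- mould_block: White plaster mould block 90 x 70 x 100 mm with a black band, no hanger; origin under its centre. Bystander.
- spatula: Spatula lying on the bench. Bystander.
- brush: Brush lying on the bench. Bystander.
- strap_ring: Black rubber-coated ring, 70 mm across, 12 mm high; origin under its centre. Bystander.
- bowl: White ceramic bowl 110 mm wide, 50 mm high; origin under its centre. Bystander.
Things that resemble listed ones, but are neither listed nor needed, are in the scene too. What is shaped like the part that bears blue_cradle_grip but brown or red is not meant.

How it is judged:
By the outcome, as a careful person would: the job done as asked, in the order asked, and still so for the second after the job is handed in, with the robot touching nothing.
It also fails if it takes over 58 s, if anything falls off the work surface, if the arm or the gripper's body presses on something with over 40 N, if the wrist force passes 120 N, or if a joint passes its speed limit or range.

### The arm

A 6-joint arm with a two-finger parallel gripper is mounted at the origin on the work surface. World frame = base frame: x ahead of the robot, y to its left, z up, the work surface at z = 0. Lengths are in m, angles in rad, forces in N, time in s.
With the tool pointing down it reaches from about 0.275 to 0.725 m from the base axis. Payload 5.6 kg.
Tool frame: the origin (TCP) lies midway between the tips of the shut fingers; the grasp point (between the pads) lies ctrl.grip_point_offset behind it (ctrl.grip_point_offset is the distance from the TCP to the grasp point, in m); z points along the fingers, y is the line along which they close (so a half turn about z gives the same grasp; the last joint's range is limited). The gripper opens to 85 mm and grips with 20 to 120 N. Pads are 22 mm wide; open, the fingers measure 114 mm over their backs; the gripper's body (76 mm by 85 mm) begins 54 mm behind the grasp point. The pads swing forward as they close: fully open they stand 13 mm farther back than shut.
Start: joints at [1.438, 0.255, 0.108, 0, -1.424, -0.285], TCP at [0.223, 0.503, 0.231] pointing down, gripper open.
Joint ranges: [-2.95, 2.95], [-1.21, 1.97], [-1.09, 1.5], [-2.87, 1.71], [-2.94, -0.07], [-3.05, 3.05]. Speed limits (rad/s): [2.57, 2.57, 3.14, 3.14, 3.14, 3.14].

### API

Orientations are given as a unit quaternion [w, x, y, z].
In Python, from station import ctrl gives the robot as it stands. The module is installed in compiled form; this text tells all that it offers.
- The arm moves only by the tool arm_command, never from a script. Its argument "moves" is one flat list of numbers, 7 for each row, row after row: the closure, from 0 (fully open) to 1 (shut), then the shift along the tool's x, y, z in m, then the turn, a rotation vector about the tool's x, y, z in rad. A call has exactly 10 rows; each row shifts and turns the commanded pose from where the row before left it, along the tool's axes as they then stand; what a row does not reach is not made up. A row lasts 1/12 s, in which the tool goes at most 41.7 mm and 7.16 degrees, less where a joint would pass 70% of its speed; a pose out of reach is approached as far as the arm can. A call is refused whole if a number of a shift passes 0.0417 or a number of a turn 0.125, either way. A call with a gripper value outside its range is refused whole. The fingers move at their own pace and stop on an object; the grip force is fixed at half the most. Time passes only in rows, so rows that do not move let the fingers close, or fill a call up. It gives the time, the measured TCP pose, the force, the opening and the grip force at its end, in the units of the state.
- ctrl.state(): the state, without advancing time (a new reading comes with each control period).
- ctrl.snapshot(name): name is "side" or "top"; returns a dict with "image" (384x512x3 uint8, red, green, blue), "z_map" (384x512 float32, m along the optical axis (not along the pixel's ray), 0 where there is no reading), "K" (3x3 intrinsics, pixels), "T" (4x4, takes a point from camera to world coordinates). Camera axes: x right, y up, looking along -z (the intrinsics and any distortion apply to the point x, -y, -z); pixel columns grow to the right and rows downward; lengths in m; the calibration is good to about 2 mm. A picture is of the moment at which its call begins.
- ctrl.hand_in(): hands the job in; it is judged then, once.
The state is a dict: "t": time; "joint_pos": joint angles; "dq": joint speeds; "joint_efforts": joint torques, N m; "position": TCP position; "orientation": TCP orientation; "force": force on the tool from outside, world axes, zero at the start; "moment": the same for the moment, N m; "grip_width": opening from 0.0 (shut) to 1.0 (fully open); "grasp_force": force on a finger pad.
Only numpy, scipy, OpenCV 4.12 (cv2) and the standard library are available. Lean on these libraries where they do the work, as an engineer would, in place of code of your own. Each camera call takes 0.05 s, during which the arm holds its last target. There are 200 camera calls.

## Working session

There is one attempt and no reset: what is moved stays moved. The work goes in short steps, Python scripts to look and compute and a tool call to move; the robot and the scene stay as the last step left them, time stands still between calls to the robot, and variables do not carry over. Pictures are saved under pics/ and viewed, at most 10 in all, crops included, and the job is handed in when it is done.

Besides the shell and the picture viewer there is one more tool, called after "Call:" as a command line: name --argument value ..., lists and objects as JSON in quotes. arm_command: Moves the arm, as the interface text tells. Its arguments: {"type":"object","properties":{"moves":{"type":"array"}},"required":["moves"]}

```bash
mkdir -p pics; python3 - <<'E'
from station import ctrl
import numpy as np,cv2
np.set_printoptions(precision=4,suppress=True)
for n in("side","top"):
    s=ctrl.snapshot(n); cv2.imwrite(f"pics/{n}0.png",cv2.cvtColor(s["image"],cv2.COLOR_RGB2BGR)); np.savez(f"{n}0.npz",**s); print(n,s["K"],s["T"])
print(ctrl.state(),ctrl.grip_point_offset)
E
```

```text
side [[388.748    0.     256.3891]
 [  0.     388.748  188.1984]
 [  0.       0.       1.    ]] [[ 0.8302  0.4288 -0.3562  0.1073]
 [-0.5572  0.6215 -0.5506 -0.6229]
 [-0.0148  0.6556  0.7549  0.9638]
 [ 0.      0.      0.      1.    ]]
top [[464.1464   0.     254.5337]
 [  0.     464.1464 188.1643]
 [  0.       0.       1.    ]] [[ 0.0278  0.9958 -0.0868  0.3591]
 [-0.9996  0.0283  0.0035 -0.0071]
 [ 0.0059  0.0867  0.9962  1.6016]
 [ 0.      0.      0.      1.    ]]
{'t': 0.1, 'joint_pos': array([ 1.4376,  0.2557,  0.1072, -0.0004, -1.4239, -0.2846]), 'dq': array([ 0.0012, -0.0019,  0.0031,  0.0019, -0.0001, -0.0013]), 'joint_efforts': array([ -0.0028, -38.7606,  23.8475,   5.378 ,  -0.0038,   0.    ]), 'position': array([0.2229, 0.5023, 0.2305]), 'orientation': array([ 0.0008,  0.9783, -0.2074, -0.0001]), 'force': array([ 0.8946,  1.0122, -0.0424]), 'moment': array([-0.0108, -0.0115,  0.0416]), 'grasp_force': 0.0, 'grip_width': 0.9987098321366923} 0.0187
```

View pics/side0.png

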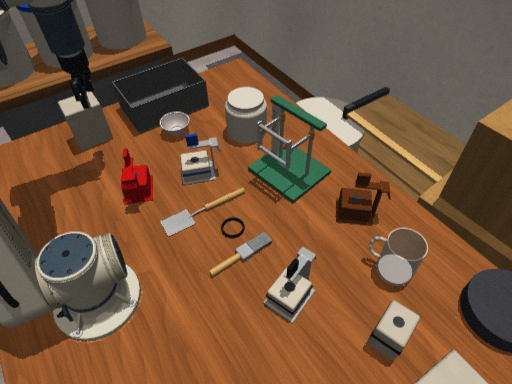

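View pics/top0.png

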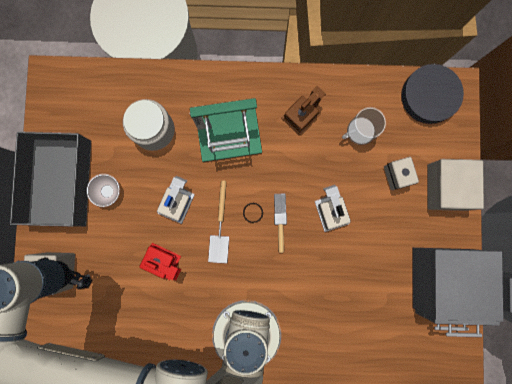

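```bash
cat > h.py <<'E'
import numpy as np,cv2
np.set_printoptions(precision=4,suppress=True)
def cloud(s):
    K,T,z=s["K"],s["T"],s["z_map"]; v,u=np.indices(z.shape)
    p=np.stack([(u-K[0,2])/K[0,0]*z,-(v-K[1,2])/K[1,1]*z,-z],-1)
    P=p@T[:3,:3].T+T[:3,3]; P[z==0]=np.nan; return P
def ray(s,u,v):
    K,T=s["K"],s["T"]; d=T[:3,:3]@np.array([(u-K[0,2])/K[0,0],-(v-K[1,2])/K[1,1],-1]); return T[:3,3],d/np.linalg.norm(d)
def tri(r):
    A=sum(np.eye(3)-np.outer(d,d) for o,d in r); b=sum((np.eye(3)-np.outer(d,d))@o for o,d in r); return np.linalg.solve(A,b)
def proj(s,P):
    q=(np.asarray(P)-s["T"][:3,3])@s["T"][:3,:3]; return np.stack([s["K"][0,2]-s["K"][0,0]*q[...,0]/q[...,2],s["K"][1,2]+s["K"][1,1]*q[...,1]/q[...,2]],-1)
E
python3 - <<'E'
from h import *
rs=[]
for n,(u0,u1,v0,v1) in (("side",(170,225,125,190)),("top",(150,200,172,228))):
    s=dict(np.load(n+"0.npz")); P=cloud(s); im=s["image"].astype(int)
    r=np.zeros(im.shape[:2],bool); r[v0:v1,u0:u1]=1
    m=r&(im[...,2]>im[...,0]*1.5+15)&(im[...,2]>im[...,1]*1.3)
    mm=m&(P[...,2]>.115)
    v,u=np.nonzero(mm); print(n,"tab px",len(u),u.mean(),v.mean(),np.nanmedian(P[mm],0),np.nanmin(P[mm],0),np.nanmax(P[mm],0))
    rs.append(ray(s,(u.min()+u.max())/2,(v.min()+v.max())/2))
    q=r&(P[...,2]>.115)&(P[...,2]<.2); 
    if n=="top": 
        X=P[q][:,:2].astype(np.float32); print("top rect",cv2.minAreaRect(X), X.min(0),X.max(0),np.nanmax(P[q][:,2]))
        for lo,hi in((.003,.03),(.045,.09),(.13,.16)):
            q=r&(P[...,2]>lo)&(P[...,2]<hi); print(lo,hi,cv2.minAreaRect(P[q][:,:2].astype(np.float32)))
    # balance
    g=(im[...,1]>im[...,0]*1.4)&(im[...,1]>im[...,2]*1.1)&(im[...,1]>40)
    for lo,hi in((.01,.03),(.23,.26)):
        q=g&(P[...,2]>lo)&(P[...,2]<hi); print(n,"green",lo,q.sum(),cv2.minAreaRect(P[q][:,:2].astype(np.float32)),np.median(P[q],0))
print("tri tab",tri(rs))
a=cv2.imread("pics/side0.png")[120:200,165:345]; b=cv2.imread("pics/top0.png")[90:230,150:270]
a=cv2.resize(a,None,fx=4.4,fy=4.4,interpolation=2); a=a[:,:792]
b=cv2.resize(b,None,fx=3.5,fy=3.5,interpolation=2)
a2=cv2.imread("pics/side0.png")[90:200,170:340]; a2=cv2.resize(a2,(378,245),interpolation=2)
im=cv2.imread("pics/side0.png")[90:200,170:335]; a=cv2.resize(im,(495,330),interpolation=2)
c=np.zeros((490,800,3),np.uint8); a=cv2.resize(im,(380,253),interpolation=2); c[:253,:380]=a; c[:,380:800]=b
k=cv2.imread("pics/side0.png")[125:190,170:230]; c[253:490,:219]=cv2.resize(k,(219,237),interpolation=2)
cv2.imwrite("pics/crop0.png",c)
E
```

```text
side tab px 118 191.45762711864407 139.29661016949152 [0.435  0.2477 0.1567] [0.419  0.2387 0.1342] [0.4516 0.2587 0.1729]
side green 0.01 2096 ((0.6948068141937256, 0.07910924404859543), (0.1918639987707138, 0.20896965265274048), 9.979585647583008) [0.6744 0.0576 0.0171]
side green 0.23 450 ((0.714219331741333, 0.08323227614164352), (0.031645532697439194, 0.19890457391738892), 10.382472038269043) [0.7136 0.0773 0.246 ]
top tab px 53 167.75471698113208 200.79245283018867 [0.4366 0.2539 0.1711] [0.4239 0.2462 0.1433] [0.4521 0.2657 0.1797]
top rect ((0.4683232605457306, 0.24804911017417908), (0.04109438881278038, 0.09731325507164001), 62.91301345825195) [0.4167 0.21  ] [0.5174 0.2657] 0.17969428735409854
0.003 0.03 ((0.45181334018707275, 0.2617436647415161), (0.19053739309310913, 0.17128074169158936), 1.8794106245040894)
0.045 0.09 ((0.44003161787986755, 0.2558971345424652), (0.08279460668563843, 0.10589443147182465), 68.94209289550781)
0.13 0.16 ((0.46570852398872375, 0.24794986844062805), (0.03843637928366661, 0.09259779006242752), 62.808433532714844)
top green 0.01 1939 ((0.6800308227539062, 0.08224384486675262), (0.15844851732254028, 0.20739813148975372), 10.006765365600586) [0.684  0.0782 0.0201]
top green 0.23 658 ((0.7140176892280579, 0.08898379653692245), (0.030694862827658653, 0.19745364785194397), 10.130855560302734) [0.7139 0.0881 0.2489]
tri tab [0.4395 0.2602 0.1432]
```

View pics/crop0.png

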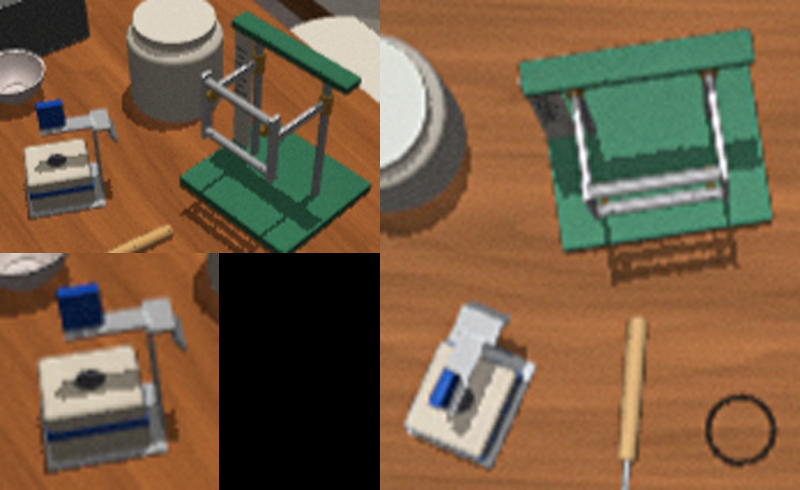

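Blue tab and band are at side (192,140) and top (168,201). The red hanger at side (135,182), the brown one at (362,200) and the black one at (292,285) have the wrong colours. Next I'll fit the tab, hanger and bar.

```bash
cat > fit.py <<'E'
from h import *
from scipy.optimize import minimize
def hull(s,c,yaw,box,shape=(384,512),k=8):
    C,S=np.cos(yaw),np.sin(yaw); pts=[]
    for a in(-.5,.5):
        for b in(-.5,.5):
            for e in(-.5,.5): pts.append([c[0]+C*a*box[0]-S*b*box[1],c[1]+S*a*box[0]+C*b*box[1],c[2]+e*box[2]])
    h=cv2.convexHull(((proj(s,np.array(pts))+.5)*k).astype(np.float32))[:,0]
    return h
def fitbox(items,p0,box,k=8):
    big=[]
    for s,m,(u0,u1,v0,v1) in items:
        big.append(cv2.resize(m[v0:v1,u0:u1].astype(np.uint8),None,fx=k,fy=k,interpolation=0))
    def cost(p):
        t=0
        for (s,m,(u0,u1,v0,v1)),B in zip(items,big):
            h=hull(s,p[:3],p[3],box)-np.array([u0,v0])*k; M=np.zeros_like(B); cv2.fillConvexPoly(M,np.round(h).astype(int),1)
            t+=1-(M&B).sum()/max(1,(M|B).sum())
        return t
    return min((minimize(cost,np.array(p0)+d,method="Nelder-Mead",options=dict(initial_simplex=np.array(p0)+d+np.vstack([np.zeros(4),np.diag([.008,.008,.008,.2])]),xatol=1e-4,fatol=1e-4)) for d in(np.zeros(4),np.array([.004,-.004,.003,-.1]),np.array([-.004,.004,-.003,.1]))),key=lambda r:r.fun)
E
python3 - <<'E'
from fit import *
S={n:dict(np.load(n+"0.npz")) for n in("side","top")}
def bl(s): 
    im=s["image"].astype(int); return (im[...,2]>im[...,0]*1.5+15)&(im[...,2]>im[...,1]*1.3)
it=[]
for n,r in (("side",(178,206,128,152)),("top",(158,180,190,212))):
    s=S[n]; P=cloud(s); m=bl(s)&~(P[...,2]<.11); it.append((s,m,r)); print(n,m[r[2]:r[3],r[0]:r[1]].sum())
r=fitbox(it,[.436,.254,.15,-.45],(.036,.012,.042)); print("tab",r.x,r.fun)
for i in it:
    q=fitbox([i],r.x,(.036,.012,.042)); print(q.x,q.fun)
# hanger direction: arm/hook pixels
for n in S:
    P=cloud(S[n]); d=P-np.array([.437,.253,0]); im=S[n]["image"].astype(int)
    q=(P[...,2]>.115)&(P[...,2]<.14)&(np.hypot(d[...,0],d[...,1])<.11)&~bl(S[n]); X=P[q]
    print(n,"arm",q.sum(),cv2.minAreaRect(X[:,:2].astype(np.float32)),np.median(X[:,2]))
# bars
yaw=np.deg2rad(10.1); R=np.array([[np.cos(yaw),np.sin(yaw)],[-np.sin(yaw),np.cos(yaw)]])
o=np.array([.69,.08])
for n in S:
    P=cloud(S[n]); L=(P[...,:2]-o)@R.T; im=S[n]["image"].astype(int)
    for z0,z1 in((.195,.235),(.115,.145)):
        q=(abs(L[...,1])<.04)&(L[...,0]<-.04)&(L[...,0]>-.12)&(P[...,2]>z0)&(P[...,2]<z1)
        if q.sum()<5: print(n,z0,q.sum()); continue
        X=np.c_[L[q],P[q][:,2]]; cam=S[n]["T"][:3,3]; 
        sl=np.polyfit(X[:,1],X[:,0],1); print(n,z0,q.sum(),"med",np.median(X,0),"max z",np.percentile(X[:,2],[5,50,95]),"x",np.percentile(X[:,0],[5,50,95]),"slope",sl)
    q=(P[...,2]>.236)&(P[...,2]<.26)&(abs(L[...,0])<.08)&(abs(L[...,1])<.13); print(n,"crossbar z",np.median(P[q][:,2]),"x",np.percentile(L[q][:,0],[2,50,98]),"y",np.percentile(L[q][:,1],[1,99]))
    q=(P[...,2]>.012)&(P[...,2]<.026)&(abs(L[...,0])<.14)&(abs(L[...,1])<.14)&(im[...,1]>im[...,0]*1.3); print(n,"base x",np.percentile(L[q][:,0],[.5,99.5]),"y",np.percentile(L[q][:,1],[.5,99.5]))
E
```

```text
side 119
top 53
tab [ 0.4392  0.2594  0.1444 -0.3365] 0.5009924314596859
[ 0.4408  0.265   0.138  -0.3689] 0.1955372250423012
[ 0.4381  0.2601  0.1429 -0.2824] 0.2905731681713206
side arm 183 ((0.465278685092926, 0.24162065982818604), (0.04154729098081589, 0.09463223069906235), 66.34962463378906) 0.12840488711837772
top arm 218 ((0.468376487493515, 0.24808049201965332), (0.04110712185502052, 0.09722457826137543), 62.808433532714844) 0.13062966396868547
side 0.195 99 med [-0.0782 -0.0034  0.2188] max z [0.2123 0.2188 0.2221] x [-0.0818 -0.0782 -0.072 ] slope [-0.004  -0.0774]
side 0.115 90 med [-0.079  -0.0009  0.1334] max z [0.1269 0.1334 0.1375] x [-0.0819 -0.079  -0.0714] slope [-0.0014 -0.0781]
side crossbar z 0.24556844448951642 x [0.0091 0.02   0.0386] y [-0.0997  0.0956]
side base x [-0.0902  0.0972] y [-0.1058  0.1006]
top 0.195 107 med [-0.0747 -0.0007  0.2211] max z [0.2162 0.2211 0.2266] x [-0.0795 -0.0747 -0.0686] slope [ 0.0081 -0.0744]
top 0.115 92 med [-0.0751  0.0004  0.1368] max z [0.1317 0.1368 0.1422] x [-0.08   -0.0751 -0.0693] slope [-0.0091 -0.075 ]
top crossbar z 0.24873108360812868 x [0.0111 0.0248 0.0406] y [-0.093  0.102]
top base x [-0.0874  0.0674] y [-0.0988  0.1067]
```

Call:
arm_command --moves '[0,0.0295,0.0138,-0.002,0,0,0.0025,0,0.0295,0.0138,-0.002,0,0,0.0025,0,0.0295,0.0138,-0.002,0,0,0.0025,0,0.0295,0.0138,-0.002,0,0,0.0025,0,0.0295,0.0138,-0.002,0,0,0.0025,0,0.0295,0.0138,-0.002,0,0,0.0025,0,0.0295,0.0138,-0.002,0,0,0.0025,0,0.0295,0.0138,-0.002,0,0,0.0025,0,0.0295,0.0138,-0.002,0,0,0.0025,0,0.0295,0.0138,-0.002,0,0,0.0025]'

```text
t: 0.93
position: [0.4345, 0.253, 0.2511]
orientation: [0.0, 0.976, -0.22, -0.0]
force: [0.2, 0.6, -0.5]
grip_width: 1.0
grasp_force: 0.0
```

```bash
python3 - <<'E'
from h import *
from station import ctrl
a={}
for n in("side","top"):
    a[n]=ctrl.snapshot(n); np.savez(n+"1.npz",**a[n])
st=ctrl.state(); print(st["t"],st["position"],st["orientation"],st["force"])
p=st["position"]
c=[]
for n in("side","top"):
    s=a[n]; im=cv2.cvtColor(s["image"],cv2.COLOR_RGB2BGR); u=proj(s,p); print(n,"tcp px",u)
    k=8 if n=="side" else 6
    u0,v0=int(u[0])-25,int(u[1])-30; w=cv2.resize(im[v0:v0+70,u0:u0+50],(400,560),interpolation=0)
    cv2.circle(w,tuple(((u+.5-[u0,v0])*8).astype(int).tolist()),3,(0,0,255),-1); print("crop origin",u0,v0); c.append(w)
cv2.imwrite("pics/c1.png",np.hstack(c))
for n in a:
    P=cloud(a[n]); q=(abs(P[...,0]-.45)<.12)&(abs(P[...,1]-.1)<.12)&(abs(P[...,2])<.006); print(n,"table z",np.median(P[q][:,2]))
E
```

```text
1.0333 [0.4359 0.2514 0.2512] [ 0.0005  0.9751 -0.2218  0.0002] [-0.0825 -0.0454 -0.6051]
side tcp px [186.6558 113.9042]
crop origin 161 83
top tcp px [163.7451 199.6005]
crop origin 138 169
side table z -0.0005837437812179491
top table z 0.001354358842519554
```

View pics/c1.png

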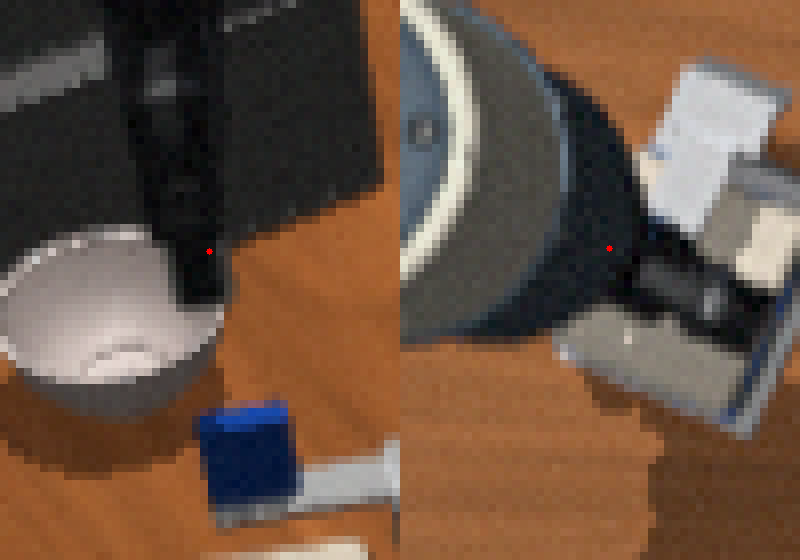

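```bash
python3 - <<'E'
from h import *
from scipy.spatial.transform import Rotation as R
p=np.array([.4359,.2514,.2512]); T=R.from_quat([.9751,-.2218,.0002,.0005]).as_matrix(); print(T)
for n in("side","top"):
    s=dict(np.load(n+"1.npz")); L=(cloud(s)-p)@T
    # finger points
    for y0,y1 in((.03,.075),(-.075,-.03)):
        q=(abs(L[...,0])<.03)&(L[...,1]>y0)&(L[...,1]<y1)&(L[...,2]>-.06)&(L[...,2]<.02)
        v,u=np.nonzero(q)
        if q.sum()>3: print(n,y0,q.sum(),"u",u.min(),u.max(),"v",v.min(),v.max(),"x",np.percentile(L[q][:,0],[2,50,98]),"y",np.percentile(L[q][:,1],[2,50,98]),"z",np.percentile(L[q][:,2],[2,50,98]))
    # tab, in tool frame
    im=s["image"].astype(int); m=(im[...,2]>im[...,0]*1.4+10)&(im[...,2]>im[...,1]*1.3)&(abs(L[...,0])<.05)&(abs(L[...,1])<.04)&(L[...,2]<.15)&(L[...,2]>.05)
    print(n,"tab",m.sum(),"x",np.percentile(L[m][:,0],[2,50,98]),"y",np.percentile(L[m][:,1],[2,50,98]),"z",np.percentile(L[m][:,2],[2,50,98]))
    # gripper body / wrist bottom
    q=(np.hypot(L[...,0],L[...,1])<.12)&(L[...,2]<-.06)&(L[...,2]>-.2); print(n,"body x",np.percentile(L[q][:,0],[1,99]),"y",np.percentile(L[q][:,1],[1,99]))
# frame0 top: tab in tool frame
s=dict(np.load("top0.npz")); L=(cloud(s)-p)@T; im=s["image"].astype(int); m=(im[...,2]>im[...,0]*1.4+10)&(im[...,2]>im[...,1]*1.3)&(abs(L[...,0])<.05)&(abs(L[...,1])<.04)
for lo,hi in((.06,.085),(.085,.13)):
    k=m&(L[...,2]>lo)&(L[...,2]<hi);print("top0 tab",k.sum(),"x",np.percentile(L[k][:,0],[2,50,98]),"y",np.percentile(L[k][:,1],[2,50,98]),"z",np.percentile(L[k][:,2],[2,50,98]))
E
```

```text
[[ 0.9016 -0.4325  0.0002]
 [-0.4325 -0.9016 -0.0011]
 [ 0.0006  0.0009 -1.    ]]
side 0.03 71 u 181 190 v 107 121 x [-0.0106  0.001   0.0108] y [0.0464 0.0542 0.0678] z [-0.0596 -0.0309 -0.0133]
side tab 122 x [-0.0154  0.0005  0.0163] y [-0.0042  0.0037  0.008 ] z [0.0803 0.0964 0.1187]
side body x [-0.0372  0.0396] y [-0.0052  0.075 ]
top tab 1 x [0.0092 0.0092 0.0092] y [-0.0037 -0.0037 -0.0037] z [0.0794 0.0794 0.0794]
top body x [-0.0332  0.0366] y [0.022  0.0729]
top0 tab 44 x [-0.0167 -0.0012  0.0148] y [-0.0108 -0.0046  0.0014] z [0.0719 0.0792 0.0843]
top0 tab 12 x [-0.0116  0.0004  0.014 ] y [-0.0012  0.0003  0.0012] z [0.0866 0.0984 0.1075]
```

Call:
arm_command --moves '[0,0,-0.003,0.012,0,0,0,0,0,0,0.014,0,0,0,0,0,0,0.014,0,0,0,0,0,0,0.014,0,0,0,0,0,0,0.014,0,0,0,0,0,0,0.014,0,0,0,0,0,0,0.014,0,0,0,0,0,0,0.012,0,0,0,0,0,0,0.009,0,0,0,0,0,0,0,0,0,0]'

```text
t: 1.87
position: [0.4339, 0.2566, 0.1321]
orientation: [0.002, 0.976, -0.22, -0.001]
force: [-0.2, 0.6, -0.3]
grip_width: 1.003
grasp_force: 0.0
```

Call:
arm_command --moves '[0.4,0,0,0,0,0,0,0.6,0,0,0,0,0,0,0.7,0,0,0,0,0,0,0.75,0,0,0,0,0,0,0.8,0,0,0,0,0,0,0.85,0,0,0,0,0,0,0.9,0,0,0,0,0,0,1,0,0,0,0,0,0,1,0,0,0,0,0,0,1,0,0,0,0,0,0]'

```text
t: 2.7
position: [0.4352, 0.2571, 0.1345]
orientation: [0.0, 0.976, -0.22, -0.0]
force: [-0.7, -2.6, 3.6]
grip_width: 0.132
grasp_force: 62.5
```

```bash
python3 - <<'E'
from station import ctrl
print(ctrl.state())
E
```

```text
{'t': 2.7, 'joint_pos': array([ 8.44059084e-01,  2.20251019e-01, -1.89792410e-01,  8.45419001e-05,
       -1.16100174e+00,  2.83978710e-01]), 'dq': array([-0.00077179, -0.000951  , -0.00122638,  0.00014703,  0.00086958,
        0.00010062]), 'joint_efforts': array([  0.05263841, -33.49757552,  22.15724945,   4.89517227,
         0.82248503,  -0.0635068 ]), 'position': array([0.43517041, 0.25705293, 0.13445466]), 'orientation': array([ 1.27636632e-04,  9.75599215e-01, -2.19559001e-01, -2.63115090e-05]), 'force': array([-0.74506499, -2.57539764,  3.58730832]), 'moment': array([-0.47801687,  0.77363135,  0.04052099]), 'grasp_force': 62.51081585884094, 'grip_width': 0.13248488109379536}
```

Call:
arm_command --moves '[1,0,0,-0.003,0,0,0,1,0,0,-0.008,0,0,0,1,0,0,-0.015,0,0,0,1,0,0,-0.02,0,0,0,1,0,0,-0.02,0,0,0,1,0,0,-0.02,0,0,0,1,0,0,-0.02,0,0,0,1,0,0,-0.015,0,0,0,1,0,0,-0.009,0,0,0,1,0,0,-0.004,0,0,0]'

```text
t: 3.53
position: [0.4354, 0.2575, 0.2692]
orientation: [-0.001, 0.976, -0.22, 0.0]
force: [1.0, 0.4, -6.6]
grip_width: 0.13
grasp_force: 61.1
```

Call:
arm_command --moves '[1,0,0,0,0,0,0,1,0,0,0,0,0,0,1,0,0,0,0,0,0,1,0,0,0,0,0,0,1,0,0,0,0,0,0,1,0,0,0,0,0,0,1,0,0,0,0,0,0,1,0,0,0,0,0,0,1,0,0,0,0,0,0,1,0,0,0,0,0,0]'

```text
t: 4.37
position: [0.4352, 0.2572, 0.2683]
orientation: [-0.0, 0.976, -0.22, -0.0]
force: [0.3, 0.7, -7.1]
grip_width: 0.131
grasp_force: 61.1
```

```bash
python3 - <<'E'
from h import *
from station import ctrl
for n in("side","top"):
    s=ctrl.snapshot(n); np.savez(n+"2.npz",**s); cv2.imwrite(f"pics/{n}2.png",cv2.cvtColor(s["image"],cv2.COLOR_RGB2BGR))
s=ctrl.state(); print({k:s[k] for k in("t","position","orientation","force","moment","grip_width","joint_pos")})
im=cv2.imread("pics/side2.png")[60:210,150:340]; cv2.imwrite("pics/c2.png",cv2.resize(im,(760,600),interpolation=2))
E
```

```text
{'t': 4.4667, 'position': array([0.4353, 0.2572, 0.2683]), 'orientation': array([-0.    ,  0.9756, -0.2196,  0.    ]), 'force': array([-0.0373, -0.0111, -7.6837]), 'moment': array([ 0.0039, -0.0026,  0.0263]), 'grip_width': 0.1287621978972246, 'joint_pos': array([ 0.8441,  0.1579,  0.078 , -0.    , -1.4908,  0.284 ])}
```

View pics/c2.png

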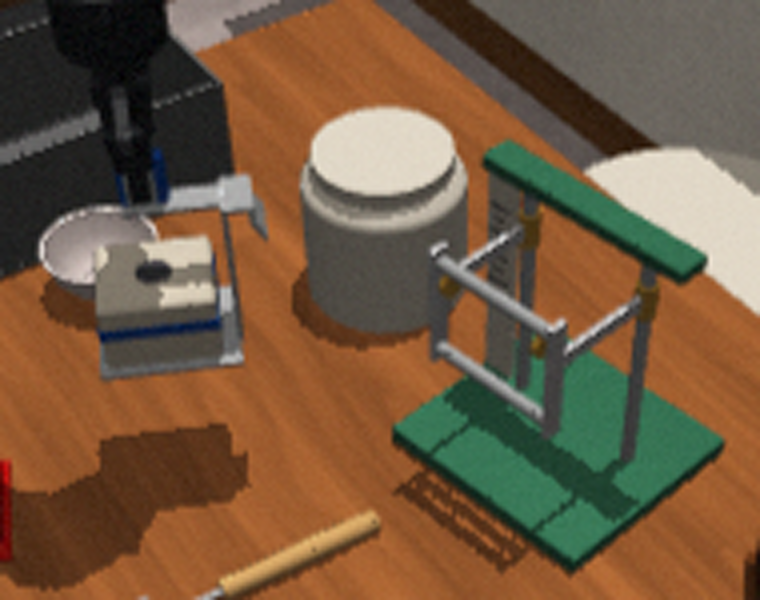

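```bash
cat > meas.py <<'E'
from h import *
from scipy.spatial.transform import Rotation as R
def meas(k,p,q):
    T=R.from_quat([q[1],q[2],q[3],q[0]]).as_matrix()
    for n in("side","top"):
        s=dict(np.load(f"{n}{k}.npz")); L=(cloud(s)-p)@T; im=s["image"].astype(int)
        m=(im[...,2]>im[...,0]*1.3+8)&(im[...,2]>im[...,1]*1.2)&(abs(L[...,0])<.05)&(abs(L[...,1])<.04)&(abs(L[...,2]+.015)<.05)
        if m.sum()>4: print(n,"tab",m.sum(),"x",np.percentile(L[m][:,0],[1,50,99]),"y",np.percentile(L[m][:,1],[5,50,95]),"z",np.percentile(L[m][:,2],[1,99]))
        b=(L[...,0]>.03)&(L[...,0]<.1)&(abs(L[...,1])<.04)&(L[...,2]>-.005)&(L[...,2]<.015)
        if b.sum()>4:
            X=L[b]; print(n,"arm",b.sum(),"x",np.percentile(X[:,0],[1,50,99]),"y",np.percentile(X[:,1],[2,50,98]),"z",np.median(X[:,2]),"rect",cv2.minAreaRect(X[:,:2].astype(np.float32)))
        b=(L[...,0]>.055)&(L[...,0]<.1)&(abs(L[...,1])<.04)&(L[...,2]>.012)&(L[...,2]<.04)
        if b.sum()>4: X=L[b]; print(n,"lip",b.sum(),"x",np.percentile(X[:,0],[1,50,99]),"z",np.percentile(X[:,2],[1,50,99]))
        b=(L[...,0]>.03)&(L[...,0]<.075)&(abs(L[...,1])<.03)&(L[...,2]>.03)&(L[...,2]<.1)
        if b.sum()>4: X=L[b]; print(n,"strap",b.sum(),"x",np.percentile(X[:,0],[5,50,95]),"dx/dz",np.polyfit(X[:,2],X[:,0],1))
E
python3 - <<'E'
from meas import *
meas(2,np.array([.4353,.2572,.2683]),[0,.9756,-.2196,0])
E
```

```text
side tab 58 x [-0.0143  0.0146  0.0208] y [0.003  0.0073 0.0167] z [-0.0501  0.0007]
side arm 141 x [0.0316 0.0598 0.0797] y [-0.0164  0.0056  0.0235] z 0.006905575027053353 rect ((0.056154437363147736, 0.0019509941339492798), (0.049180176109075546, 0.043962087482213974), 2.7872366905212402)
side lip 47 x [0.0565 0.0813 0.0878] z [0.0126 0.0271 0.039 ]
side strap 96 x [0.0311 0.0419 0.0599] dx/dz [-0.1756  0.0569]
top arm 185 x [0.031  0.0592 0.0774] y [-0.0201 -0.0012  0.0173] z 0.0037767874470560053 rect ((0.05412491410970688, -0.0015312284231185913), (0.03975670039653778, 0.046536631882190704), 89.88019561767578)
top lip 38 x [0.064  0.0819 0.0861] z [0.016  0.0245 0.0324]
top strap 55 x [0.0305 0.0373 0.0553] dx/dz [0.0055 0.038 ]
```

Call:
arm_command --moves '[1,0.006,0.0064,-0.0007,0,0,0,1,0.012,0.0129,-0.0014,0,0,0,1,0.0165,0.0177,-0.0019,0,0,0,1,0.0194,0.021,-0.0022,0,0,0,1,0.021,0.0226,-0.0024,0,0,0,1,0.021,0.0226,-0.0024,0,0,0,1,0.0194,0.021,-0.0022,0,0,0,1,0.0165,0.0177,-0.0019,0,0,0,1,0.012,0.0129,-0.0014,0,0,0,1,0.006,0.0064,-0.0007,0,0,0]'

```text
t: 5.3
position: [0.502, 0.0447, 0.2859]
orientation: [0.0, 0.975, -0.221, 0.0]
force: [-1.2, 1.3, -6.9]
grip_width: 0.132
grasp_force: 61.1
```

Call:
arm_command --moves '[1,0,0,0,0,0,-0.025,1,0,0,0,0,0,-0.05,1,0,0,0,0,0,-0.068,1,0,0,0,0,0,-0.08,1,0,0,0,0,0,-0.0865,1,0,0,0,0,0,-0.0865,1,0,0,0,0,0,-0.08,1,0,0,0,0,0,-0.068,1,0,0,0,0,0,-0.05,1,0,0,0,0,0,-0.025]'

```text
t: 6.13
position: [0.5014, 0.0474, 0.2855]
orientation: [-0.0, 0.996, 0.089, -0.0]
force: [-0.6, 0.7, -5.9]
grip_width: 0.134
grasp_force: 61.1
```

```bash
python3 - <<'E'
from meas import *
from station import ctrl
for n in("side","top"):
    s=ctrl.snapshot(n); np.savez(n+"3.npz",**s); cv2.imwrite(f"pics/{n}3.png",cv2.cvtColor(s["image"],cv2.COLOR_RGB2BGR))
s=ctrl.state(); print({k:s[k] for k in("t","position","orientation","force","moment")})
meas(3,s["position"],s["orientation"])
a=cv2.imread("pics/side3.png")[80:205,205:335]; b=cv2.imread("pics/top3.png")[90:215,180:280]
cv2.imwrite("pics/c3.png",np.hstack([cv2.resize(a,None,fx=3.4,fy=3.4,interpolation=2),cv2.resize(b,None,fx=3.4,fy=3.4,interpolation=2)]))
# bar again, in the tool frame
q=s["orientation"]; T=R.from_quat([q[1],q[2],q[3],q[0]]).as_matrix()
for n in("side","top"):
    L=(cloud(dict(np.load(n+"3.npz")))-s["position"])@T
    for z0,z1 in((.05,.09),(.135,.17)):
        m=(L[...,0]>.09)&(L[...,0]<.15)&(abs(L[...,1])<.04)&(L[...,2]>z0)&(L[...,2]<z1); X=L[m]
        if len(X)>5: print(n,"bar",len(X),np.median(X,0),np.polyfit(X[:,1],X[:,0],1))
E
```

```text
{'t': 6.2333, 'position': array([0.5014, 0.0474, 0.2855]), 'orientation': array([-0.    ,  0.9961,  0.0882, -0.0001]), 'force': array([-0.2972,  1.0935, -6.9223]), 'moment': array([0.0085, 0.0978, 0.0276])}
side tab 71 x [-0.0176 -0.0146  0.0097] y [-0.0044  0.0048  0.0109] z [-0.0546  0.0018]
side arm 141 x [0.0318 0.0577 0.0776] y [-0.01    0.0079  0.0222] z 0.006437463199535413 rect ((0.05448678135871887, 0.005190308205783367), (0.03656700253486633, 0.04721299558877945), 88.02525329589844)
side lip 41 x [0.0551 0.0577 0.0834] z [0.0128 0.0258 0.0393]
side strap 218 x [0.033  0.0543 0.0573] dx/dz [-0.1382  0.0592]
side bar 63 [0.1135 0.0149 0.0669] [-0.0261  0.1147]
side bar 81 [0.1128 0.006  0.152 ] [0.0017 0.1133]
```

View pics/c3.png

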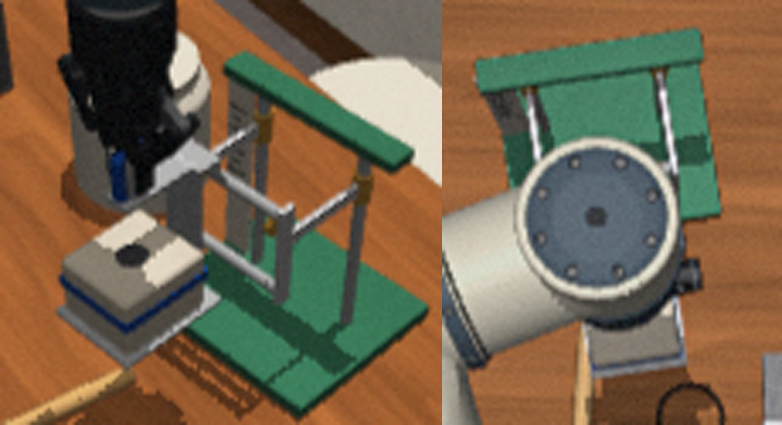

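Call:
arm_command --moves '[1,0.002,0,0,0,0,0,1,0.005,0,0,0,0,0,1,0.007,0,0,0,0,0,1,0.008,0,0,0,0,0,1,0.008,0,0,0,0,0,1,0.0075,0,0,0,0,0,1,0.006,0,0,0,0,0,1,0.004,0,0,0,0,0,1,0.002,0,0,0,0,0,1,0.001,0,0,0,0,0]'

```text
t: 7.07
position: [0.5516, 0.0563, 0.2852]
orientation: [0.0, 0.996, 0.088, -0.0]
force: [-0.3, -0.8, -6.6]
grip_width: 0.134
grasp_force: 61.1
```

Call:
arm_command --moves '[1,0,0,0.002,0,0,0,1,0,0,0.003,0,0,0,1,0,0,0.003,0,0,0,1,0,0,0.003,0,0,0,1,0,0,0.003,0,0,0,1,0,0,0.003,0,0,0,1,0,0,0.002,0,0,0,1,0,0,0.002,0,0,0,1,0,0,0.001,0,0,0,1,0,0,0,0,0,0]'

```text
t: 7.9
position: [0.5511, 0.0562, 0.2632]
orientation: [0.0, 0.996, 0.088, -0.0]
force: [-0.6, -0.5, -5.9]
grip_width: 0.132
grasp_force: 61.2
```

```bash
python3 - <<'E'
from meas import *
from station import ctrl
for n in("side",):
    s=ctrl.snapshot(n); np.savez(n+"4.npz",**s); cv2.imwrite(f"pics/{n}4.png",cv2.cvtColor(s["image"],cv2.COLOR_RGB2BGR))
s=ctrl.state(); print({k:s[k] for k in("t","position","orientation","force","moment")})
a=cv2.imread("pics/side4.png")[85:195,215:325]; cv2.imwrite("pics/c4.png",cv2.resize(a,None,fx=5.4,fy=5.4,interpolation=2))
q=s["orientation"]; T=R.from_quat([q[1],q[2],q[3],q[0]]).as_matrix()
L=(cloud(dict(np.load("side4.npz")))-s["position"])@T
def pr(n,x,y,z):
    m=(L[...,0]>x[0])&(L[...,0]<x[1])&(L[...,1]>y[0])&(L[...,1]<y[1])&(L[...,2]>z[0])&(L[...,2]<z[1]); X=L[m]
    if len(X)>5: print(n,len(X),np.median(X,0),"x",np.percentile(X[:,0],[2,98]),"y",np.percentile(X[:,1],[2,98]),"z",np.percentile(X[:,2],[2,98]))
pr("bar+y",(.04,.1),(.025,.043),(.02,.06)); pr("bar-y",(.04,.1),(-.043,-.022),(.02,.06))
pr("roof",(.03,.1),(-.03,.03),(-.003,.013)); pr("lowbar+y",(.04,.1),(.03,.05),(.105,.15)); pr("lowbar",(.04,.1),(-.05,-.03),(.105,.15))
pr("strap",(.03,.08),(-.018,.018),(.045,.1)); pr("rails",(.04,.1),(.055,.085),(.02,.12));pr("rails-",(.04,.1),(-.085,-.055),(.02,.12))
E
```

```text
{'t': 7.95, 'position': array([0.5513, 0.0562, 0.2634]), 'orientation': array([ 0.    ,  0.9961,  0.088 , -0.0001]), 'force': array([-0.2184,  0.1036, -6.6849]), 'moment': array([-0.0474,  0.0503,  0.021 ])}
bar+y 22 [0.063  0.0353 0.0448] x [0.0601 0.0687] y [0.0267 0.0428] z [0.0409 0.0508]
roof 116 [0.057  0.0082 0.0063] x [0.0315 0.0778] y [-0.006   0.0222] z [0.0033 0.0109]
lowbar+y 45 [0.0586 0.0404 0.1304] x [0.0412 0.0678] y [0.0319 0.0481] z [0.1256 0.1358]
strap 123 [ 0.054  -0.0002  0.0702] x [0.0319 0.056 ] y [-0.0155  0.0162] z [0.0458 0.0883]
rails 142 [0.0663 0.0635 0.072 ] x [0.0567 0.0961] y [0.0578 0.0656] z [0.0367 0.1179]
rails- 6 [ 0.0692 -0.0566  0.1021] x [0.0656 0.0716] y [-0.059  -0.0553] z [0.0987 0.1084]
```

View pics/c4.png

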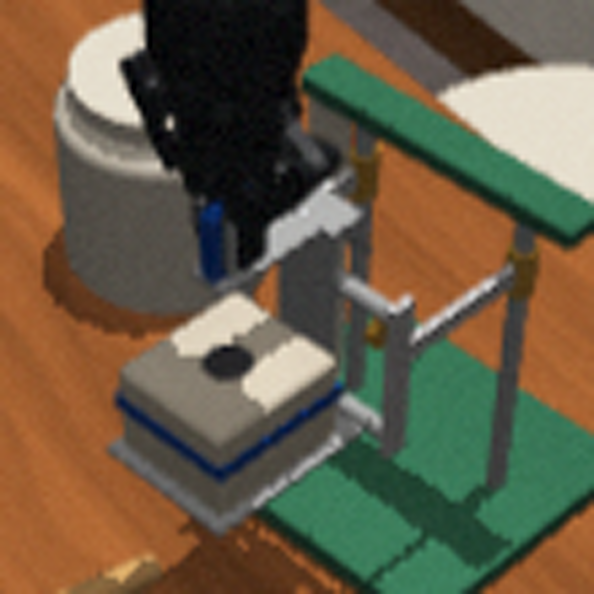

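Call:
arm_command --moves '[1,0.001,0,0.001,0,0,0,1,0,0,0.002,0,0,0,1,0,0,0.002,0,0,0,1,0,0,0.002,0,0,0,1,0,0,0.002,0,0,0,1,0,0,0.002,0,0,0,1,0,0,0.002,0,0,0,1,0,0,0.002,0,0,0,1,0,0,0.002,0,0,0,1,0,0,0.001,0,0,0]'

```text
t: 8.78
position: [0.5522, 0.0564, 0.2451]
orientation: [-0.0, 0.996, 0.088, -0.0]
force: [-0.7, -0.4, -6.4]
grip_width: 0.135
grasp_force: 61.1
```

```bash
cat > st.py <<'E'
from h import *
from station import ctrl
s=ctrl.state(); print({k:s[k] for k in("t","position","orientation","force","moment","grip_width")})
E
python3 st.py
```

```text
{'t': 8.7833, 'position': array([0.5522, 0.0564, 0.2451]), 'orientation': array([-0.    ,  0.9961,  0.088 , -0.0001]), 'force': array([-0.7318, -0.4395, -6.3738]), 'moment': array([-0.0381,  0.0865, -0.0075]), 'grip_width': 0.13468049167134996}
```

Call:
arm_command --moves '[1,0,0,0.0015,0,0,0,1,0,0,0.0015,0,0,0,1,0,0,0.0015,0,0,0,1,0,0,0.0015,0,0,0,1,0,0,0.0015,0,0,0,1,0,0,0.0015,0,0,0,1,0,0,0.0015,0,0,0,1,0,0,0.0015,0,0,0,1,0,0,0.0015,0,0,0,1,0,0,0.0015,0,0,0]'

```text
t: 9.62
position: [0.5522, 0.0564, 0.2303]
orientation: [0.0, 0.996, 0.088, -0.0]
force: [0.2, -0.4, -6.5]
grip_width: 0.131
grasp_force: 61.1
```

Call:
arm_command --moves '[1,0,0,0.0015,0,0,0,1,0,0,0.0015,0,0,0,1,0,0,0.0015,0,0,0,1,0,0,0.0015,0,0,0,1,0,0,0.0015,0,0,0,1,0,0,0.0015,0,0,0,1,0,0,0.0015,0,0,0,1,0,0,0.0015,0,0,0,1,0,0,0.0015,0,0,0,1,0,0,0.0015,0,0,0]'

```text
t: 10.45
position: [0.5523, 0.0564, 0.2155]
orientation: [0.0, 0.996, 0.088, 0.0]
force: [-0.5, -0.2, -4.4]
grip_width: 0.131
grasp_force: 61.4
```

```bash
python3 st.py
```

```text
{'t': 10.45, 'position': array([0.5523, 0.0564, 0.2155]), 'orientation': array([0.    , 0.9961, 0.088 , 0.0001]), 'force': array([-0.4974, -0.2161, -4.3744]), 'moment': array([ 0.0086,  0.5196, -0.0272]), 'grip_width': 0.1311544593028297}
```

```bash
cat > look.py <<'E'
import sys
from meas import *
from station import ctrl
k=sys.argv[1]
F=[];M=[]
for i in range(4):
    s=ctrl.snapshot("side"); t=ctrl.state(); F.append(t["force"]);M.append(t["moment"])
np.savez(f"side{k}.npz",**s); cv2.imwrite(f"pics/side{k}.png",cv2.cvtColor(s["image"],cv2.COLOR_RGB2BGR))
print(t["t"],t["position"],t["orientation"],t["grip_width"]); print(np.array(F),np.mean(F,0)); print(np.array(M))
q=t["orientation"]; T=R.from_quat([0.9961,.088,0,0]).as_matrix()
L=(cloud(s)-t["position"])@T
def pr(n,x,y,z,ax=None):
    m=(L[...,0]>x[0])&(L[...,0]<x[1])&(L[...,1]>y[0])&(L[...,1]<y[1])&(L[...,2]>z[0])&(L[...,2]<z[1]); X=L[m]
    if len(X)>5: print(n,len(X),np.median(X,0),"fit" if ax else "",np.polyfit(X[:,ax[0]],X[:,ax[1]],1) if ax else "")
pr("bar+y",(.05,.1),(.025,.043),(.0,.035)); pr("lowbar+y",(.05,.1),(.03,.05),(.08,.12))
pr("strap x(z)",(.046,.066),(-.018,.018),(.03,.085),(2,0)); pr("mouldtop z(x)",(-.04,.03),(.0,.04),(.04,.09),(0,2)); pr("roof z(x)",(.032,.075),(-.02,.02),(-.005,.015),(0,2))
E
python3 look.py 5
```

```text
10.65 [0.5523 0.0564 0.2156] [0.     0.9961 0.088  0.    ] 0.13529141774670486
[[-0.0051  0.0817 -5.1847]
 [-2.2208  0.881  -4.8359]
 [-1.3519 -0.6693 -4.0561]
 [-1.4748 -0.2667 -5.3602]] [-1.2632  0.0067 -4.8592]
[[-0.1258  0.3068 -0.0272]
 [-0.0036  0.4933  0.0298]
 [-0.0345  0.5431  0.0085]
 [-0.0331  0.5171  0.0277]]
bar+y 24 [0.0621 0.0344 0.0118]  
lowbar+y 23 [0.0608 0.0424 0.0962]  
strap x(z) 102 [0.0546 0.0026 0.0588] fit [-0.0015  0.0546]
mouldtop z(x) 245 [-0.0066  0.0207  0.0711] fit [-0.0079  0.0713]
roof z(x) 79 [0.0548 0.0086 0.0064] fit [-0.0094  0.007 ]
```

Call:
arm_command --moves '[1,-0.0002,0,0,0,0,0,1,-0.0002,0,0,0,0,0,1,-0.0002,0,0,0,0,0,1,-0.0002,0,0,0,0,0,1,-0.0002,0,0,0,0,0,1,-0.0002,0,0,0,0,0,1,-0.0002,0,0,0,0,0,1,-0.0002,0,0,0,0,0,1,-0.0002,0,0,0,0,0,1,-0.0002,0,0,0,0,0]'

```text
t: 11.48
position: [0.5504, 0.0561, 0.2155]
orientation: [-0.0, 0.996, 0.088, 0.0]
force: [1.1, 0.7, -5.1]
grip_width: 0.133
grasp_force: 61.4
```

```bash
python3 look.py 6
```

```text
11.6833 [0.5503 0.0561 0.2155] [-0.      0.9961  0.088   0.    ] 0.13053528007179027
[[ 1.7103  0.6584 -5.053 ]
 [ 1.0384  0.3254 -4.1288]
 [ 1.2757  0.113  -3.9074]
 [ 1.7294  0.7655 -4.1716]] [ 1.4385  0.4656 -4.3152]
[[ 0.1091 -0.4569 -0.0221]
 [ 0.0912 -0.4392  0.0032]
 [ 0.0809 -0.5078  0.0511]
 [ 0.0679 -0.475   0.0177]]
bar+y 23 [0.0647 0.0342 0.0117]  
lowbar+y 22 [0.063  0.0409 0.0962]  
strap x(z) 105 [0.0546 0.0018 0.0593] fit [0.0008 0.0545]
mouldtop z(x) 238 [-0.0063  0.0202  0.0711] fit [0.0033 0.0712]
roof z(x) 81 [0.0562 0.0072 0.0062] fit [0.0084 0.0059]
```

Call:
arm_command --moves '[1,0,0,0.0008,0,0,0,1,0,0,0.0014,0,0,0,1,0,0,0.0014,0,0,0,1,0,0,0.0014,0,0,0,1,0,0,0.0014,0,0,0,1,0,0,0.0014,0,0,0,1,0,0,0.0014,0,0,0,1,0,0,0.0014,0,0,0,1,0,0,0.0014,0,0,0,1,0,0,0.001,0,0,0]'

```text
t: 12.52
position: [0.5503, 0.056, 0.2024]
orientation: [0.0, 0.996, 0.088, 0.0]
force: [-0.0, 0.2, -2.4]
grip_width: 0.132
grasp_force: 61.7
```

Call:
arm_command --moves '[1,0,0,0.0008,0,0.002,0,1,0,0,0.0008,0,0.002,0,1,0,0,0.0008,0,0.002,0,1,0,0,0.0008,0,0.002,0,1,0,0,0.0008,0,0.002,0,1,0,0,0.0008,0,0.002,0,1,0,0,0.0008,0,0.002,0,1,0,0,0.0008,0,0.002,0,1,0,0,0.0008,0,0.002,0,1,0,0,0.0006,0,0.002,0]'

```text
t: 13.35
position: [0.5502, 0.056, 0.1946]
orientation: [-0.001, 0.996, 0.088, 0.01]
force: [-2.3, -0.1, -2.5]
grip_width: 0.132
grasp_force: 61.9
```

```bash
python3 look.py 7
```

```text
13.55 [0.5502 0.056  0.1947] [-0.0008  0.9961  0.088   0.0098] 0.13226986496344353
[[-0.2573  0.3758 -1.4217]
 [-0.4516  0.4891 -1.4695]
 [-2.3207 -0.299  -2.0285]
 [-1.9307  0.4444 -2.1393]] [-1.2401  0.2526 -1.7647]
[[0.1097 0.3077 0.0249]
 [0.1327 0.4406 0.0278]
 [0.0796 0.521  0.0383]
 [0.0634 0.5243 0.0651]]
bar+y 24 [0.0641 0.0332 0.01  ]  
lowbar+y 24 [0.0629 0.0389 0.0954]  
strap x(z) 92 [0.0556 0.0028 0.0582] fit [0.0209 0.0545]
mouldtop z(x) 246 [-0.0062  0.0205  0.0713] fit [-0.0174  0.0712]
roof z(x) 75 [0.0553 0.0091 0.005 ] fit [-0.0139  0.006 ]
```

Call:
arm_command --moves '[1,-0.0002,0,0,0,0,0,1,-0.0002,0,0,0,0,0,1,-0.0002,0,0,0,0,0,1,-0.0002,0,0,0,0,0,1,-0.0002,0,0,0,0,0,1,-0.0002,0,0,0,0,0,1,-0.0002,0,0,0,0,0,1,-0.0001,0,0,0,0,0,1,0,0,0,0,0,0,1,0,0,0,0,0,0]'

```text
t: 14.38
position: [0.5494, 0.0559, 0.1949]
orientation: [-0.001, 0.996, 0.088, 0.011]
force: [2.5, 1.0, -2.8]
grip_width: 0.132
grasp_force: 61.9
```

```bash
python3 look.py 8
```

```text
14.5833 [0.5491 0.0558 0.1948] [-0.0009  0.9961  0.088   0.0102] 0.13462138530338608
[[ 1.694  -0.5426 -2.8727]
 [ 2.3838  0.8429 -2.7355]
 [ 2.8588  0.1775 -2.5229]
 [ 1.6843 -0.7067 -2.1612]] [ 2.1552 -0.0572 -2.573 ]
[[ 0.1517 -1.125  -0.0004]
 [ 0.1488 -1.0911  0.0306]
 [ 0.1611 -1.071  -0.0108]
 [ 0.1387 -1.0222  0.0313]]
bar+y 22 [0.0647 0.0331 0.0107]  
lowbar+y 23 [0.0635 0.0384 0.0943]  
strap x(z) 99 [0.0562 0.0013 0.0597] fit [0.0245 0.0547]
mouldtop z(x) 239 [-0.0059  0.0209  0.0713] fit [-0.0238  0.0712]
roof z(x) 70 [0.0541 0.009  0.0052] fit [-0.0135  0.006 ]
```

Call:
arm_command --moves '[1,0,0,0.0007,0,0.0015,0,1,0,0,0.0007,0,0.0015,0,1,0,0,0.0007,0,0.0015,0,1,0,0,0.0007,0,0.0015,0,1,0,0,0.0007,0,0.0015,0,1,0,0,0.0007,0,0.0015,0,1,0,0,0.0007,0,0.0015,0,1,0,0,0.0007,0,0.0015,0,1,0,0,0.0007,0,0.0015,0,1,0,0,0.0007,0,0.0015,0]'

```text
t: 15.42
position: [0.5487, 0.0557, 0.1874]
orientation: [-0.001, 0.996, 0.088, 0.017]
force: [1.1, 0.5, -0.5]
grip_width: 0.134
grasp_force: 62.0
```

```bash
python3 look.py 9
```

```text
15.6167 [0.5487 0.0557 0.1875] [-0.0015  0.996   0.088   0.017 ] 0.13183322402046624
[[ 1.2175  0.6326 -1.9329]
 [ 1.2386 -0.4538 -0.6148]
 [ 0.0335  0.5136 -1.6987]
 [-0.0821  0.3066 -1.1735]] [ 0.6019  0.2497 -1.355 ]
[[ 0.1324 -0.2782  0.0277]
 [ 0.1291 -0.1042  0.0042]
 [ 0.0824 -0.0098  0.0146]
 [ 0.0875  0.0568  0.0309]]
bar+y 24 [0.066  0.0337 0.0102]  
lowbar+y 23 [0.0643 0.0409 0.0942]  
strap x(z) 91 [0.0568 0.0027 0.0587] fit [0.0397 0.0545]
mouldtop z(x) 239 [-0.0049  0.0204  0.0712] fit [-0.03    0.0712]
roof z(x) 72 [0.0557 0.0097 0.0046] fit [-0.0269  0.0063]
```

Call:
arm_command --moves '[1,0,0,0.0005,0,0,0,1,0,0,0.0005,0,0,0,1,0,0,0.0005,0,0,0,1,0,0,0.0005,0,0,0,1,0,0,0.0005,0,0,0,1,0,0,0.0005,0,0,0,1,0,0,0,0,0,0,1,0,0,0,0,0,0,1,0,0,0,0,0,0,1,0,0,0,0,0,0]'

```text
t: 16.45
position: [0.5488, 0.0557, 0.1845]
orientation: [-0.001, 0.996, 0.088, 0.017]
force: [-3.5, 0.1, -0.5]
grip_width: 0.136
grasp_force: 62.1
```

```bash
sed -i 's/range(4)/range(int(sys.argv[2]))/; s/print(np.array(F),np.mean(F,0)); print(np.array(M))/print("F",np.mean(F,0),np.std(F,0)\/len(F)**.5,"M",np.mean(M,0),M[-1])/' look.py; python3 look.py 10 24
```

```text
17.65 [0.5488 0.0557 0.1845] [-0.0015  0.996   0.0879  0.017 ] 0.13305809024413212
F [-4.7973 -0.4216 -0.4795] [0.125  0.1292 0.1402] M [-0.1594  1.6959  0.0362] [-0.1619  1.7765  0.0526]
bar+y 23 [0.0651 0.0337 0.0092]  
lowbar+y 22 [0.0637 0.0394 0.0936]  
strap x(z) 90 [0.0564 0.0024 0.058 ] fit [0.0313 0.0546]
mouldtop z(x) 233 [-0.005   0.0202  0.0714] fit [-0.0425  0.0712]
roof z(x) 74 [0.055  0.0101 0.0042] fit [-0.0373  0.0067]
```

Call:
arm_command --moves '[1,-0.0002,0,0,0,0,0,1,-0.0002,0,0,0,0,0,1,-0.0002,0,0,0,0,0,1,-0.0002,0,0,0,0,0,1,-0.0002,0,0,0,0,0,1,0,0,0,0,0,0,1,0,0,0,0,0,0,1,0,0,0,0,0,0,1,0,0,0,0,0,0,1,0,0,0,0,0,0]'

```text
t: 18.48
position: [0.5487, 0.0558, 0.1849]
orientation: [-0.002, 0.996, 0.088, 0.018]
force: [-0.1, -0.7, -1.3]
grip_width: 0.133
grasp_force: 62.1
```

```bash
python3 look.py 11 12
```

```text
19.0833 [0.5486 0.0557 0.1848] [-0.0016  0.996   0.088   0.0179] 0.13327854349021592
F [ 1.1547 -0.0844 -0.2224] [0.2842 0.1661 0.1709] M [-0.0631 -0.3509 -0.0159] [-0.0202 -0.7361 -0.0375]
bar+y 23 [0.0661 0.0344 0.0098]  
lowbar+y 23 [0.0653 0.0405 0.095 ]  
strap x(z) 96 [0.0567 0.0034 0.0598] fit [0.0308 0.0548]
mouldtop z(x) 241 [-0.0061  0.0208  0.0714] fit [-0.0292  0.0714]
roof z(x) 74 [0.0545 0.0098 0.0045] fit [-0.0294  0.0064]
```

Call:
arm_command --moves '[1,0.0002,0,0,0,0,0,1,0.0002,0,0,0,0,0,1,0,0,0,0,0,0,1,0,0,0,0,0,0,1,0,0,0,0,0,0,1,0,0,0,0,0,0,1,0,0,0,0,0,0,1,0,0,0,0,0,0,1,0,0,0,0,0,0,1,0,0,0,0,0,0]'

```text
t: 19.92
position: [0.5486, 0.0558, 0.1847]
orientation: [-0.002, 0.996, 0.088, 0.017]
force: [1.5, 0.1, 0.3]
grip_width: 0.132
grasp_force: 62.1
```

```bash
python3 look.py 12 12; python3 look.py 13 12 | grep F
```

```text
20.5167 [0.5486 0.0557 0.1847] [-0.0015  0.996   0.088   0.0175] 0.13228548804397905
F [ 2.2965  0.3084 -0.4763] [0.1541 0.1279 0.0994] M [-0.005  -0.6922  0.0014] [-0.0326 -0.7431  0.065 ]
bar+y 23 [0.0657 0.0338 0.0104]  
lowbar+y 21 [0.0644 0.0395 0.0939]  
strap x(z) 92 [0.0564 0.0024 0.0597] fit [0.0312 0.0546]
mouldtop z(x) 242 [-0.0046  0.0207  0.0713] fit [-0.0326  0.0711]
roof z(x) 77 [0.0569 0.0097 0.0044] fit [-0.053   0.0076]
F [ 2.1367  0.2496 -0.6593] [0.1353 0.1404 0.0924] M [ 0.0256 -0.7604  0.0056] [ 0.034  -0.8009 -0.0311]
```

Call:
arm_command --moves '[1,0.0002,0,0.0004,0,0,0,1,0.0002,0,0.0004,0,0,0,1,0,0,0.0002,0,0,0,1,0,0,0,0,0,0,1,0,0,0,0,0,0,1,0,0,0,0,0,0,1,0,0,0,0,0,0,1,0,0,0,0,0,0,1,0,0,0,0,0,0,1,0,0,0,0,0,0]'

```text
t: 21.95
position: [0.5487, 0.0557, 0.1835]
orientation: [-0.002, 0.996, 0.088, 0.017]
force: [-1.0, 0.9, -1.1]
grip_width: 0.134
grasp_force: 62.1
```

```bash
python3 look.py 14 16|grep F; python3 look.py 15 12 | grep -v bar
```

```text
F [-2.3425 -0.0331 -0.404 ] [0.1472 0.1507 0.1047] M [-0.0519  0.778   0.0266] [-0.1165  1.0683  0.0806]
23.35 [0.5488 0.0558 0.1835] [-0.0015  0.996   0.088   0.0172] 0.1297154262001648
F [-3.9514 -0.3879 -0.1451] [0.1387 0.1369 0.1326] M [-0.1157  1.3352  0.0408] [-0.1633  1.5344  0.0343]
strap x(z) 95 [0.0569 0.002  0.0606] fit [0.0329 0.0548]
mouldtop z(x) 239 [-0.0056  0.0211  0.0712] fit [-0.0306  0.0712]
roof z(x) 74 [0.0548 0.0094 0.005 ] fit [-0.0437  0.0077]
```

Call:
arm_command --moves '[1,-0.0002,0,0,0,0,0,1,-0.0002,0,0,0,0,0,1,0,0,0,0,0,0,1,0,0,0,0,0,0,1,0,0,0,0,0,0,1,0,0,0,0,0,0,1,0,0,0,0,0,0,1,0,0,0,0,0,0,1,0,0,0,0,0,0,1,0,0,0,0,0,0]'

```text
t: 24.18
position: [0.5488, 0.0558, 0.1837]
orientation: [-0.002, 0.996, 0.088, 0.018]
force: [-2.0, 0.0, 0.0]
grip_width: 0.132
grasp_force: 62.1
```

```bash
python3 look.py 16 14|grep F; python3 look.py 17 10 | grep -v bar
```

```text
F [-2.0656 -0.246  -0.2935] [0.1374 0.0794 0.1179] M [-0.1462  0.7916  0.0219] [-0.1531  0.6456  0.0115]
25.3833 [0.5487 0.0558 0.1837] [-0.0016  0.996   0.088   0.0175] 0.13223377012043935
F [-1.6099 -0.553  -0.2159] [0.1521 0.2024 0.1306] M [-0.1482  0.5725  0.0041] [-0.1547  0.4751 -0.0598]
strap x(z) 92 [0.0567 0.0018 0.0607] fit [0.0256 0.0552]
mouldtop z(x) 239 [-0.0061  0.0208  0.0711] fit [-0.0378  0.071 ]
roof z(x) 68 [0.0549 0.0095 0.0044] fit [-0.0204  0.0058]
```

Call:
arm_command --moves '[1,-0.0001,0,0,0,0,0,1,0,0,0,0,0,0,1,0,0,0,0,0,0,1,0,0,0,0,0,0,1,0,0,0,0,0,0,1,0,0,0,0,0,0,1,0,0,0,0,0,0,1,0,0,0,0,0,0,1,0,0,0,0,0,0,1,0,0,0,0,0,0]'

```text
t: 26.22
position: [0.5487, 0.0558, 0.1837]
orientation: [-0.002, 0.996, 0.088, 0.018]
force: [0.3, 0.3, -1.2]
grip_width: 0.132
grasp_force: 62.1
```

```bash
python3 look.py 18 10|grep F
```

```text
F [ 0.5274 -0.3029 -0.5678] [0.1152 0.2097 0.0751] M [-0.0894 -0.1472 -0.0087] [-0.1393 -0.216  -0.0117]
```

Forces and moment are near zero and the hanger is leaning, so I'll release gently.

Call:
arm_command --moves '[0.88,0,0,0,0,0,0,0.87,0,0,0,0,0,0,0.86,0,0,0,0,0,0,0.85,0,0,0,0,0,0,0.84,0,0,0,0,0,0,0.83,0,0,0,0,0,0,0.82,0,0,0,0,0,0,0.81,0,0,0,0,0,0,0.8,0,0,0,0,0,0,0.78,0,0,0,0,0,0]'

```text
t: 27.55
position: [0.5485, 0.0557, 0.1836]
orientation: [-0.002, 0.996, 0.088, 0.017]
force: [-0.3, 0.9, -0.5]
grip_width: 0.221
grasp_force: 0.0
```

```bash
python3 look.py 19 8
```

```text
27.95 [0.5485 0.0557 0.1836] [-0.0015  0.996   0.088   0.0174] 0.2203273141222187
F [ 0.2267 -0.0641 -0.0506] [0.1755 0.1865 0.1083] M [-0.0267  0.0997 -0.0016] [-0.0424  0.1137 -0.0488]
bar+y 22 [0.0645 0.0342 0.0105]  
lowbar+y 25 [0.0655 0.0425 0.096 ]  
strap x(z) 90 [0.0569 0.0013 0.0614] fit [0.0272 0.0553]
mouldtop z(x) 239 [-0.0064  0.0205  0.0732] fit [-0.0323  0.073 ]
roof z(x) 67 [0.0557 0.0108 0.0066] fit [-0.0444  0.0089]
```

Call:
arm_command --moves '[0.7,0,0,0,0,0,0,0.6,0,0,0,0,0,0,0.5,0,0,0,0,0,0,0.5,0,0,0,0,0,0,0.5,0,0,0,0,0,0,0.5,0,0,-0.002,0,0,0,0.5,0,0,-0.004,0,0,0,0.5,0,0,-0.006,0,0,0,0.5,0,0,-0.008,0,0,0,0.5,0,0,-0.008,0,0,0]'

```text
t: 28.78
position: [0.5477, 0.0555, 0.2127]
orientation: [-0.002, 0.996, 0.088, 0.018]
force: [-0.0, -0.3, -0.0]
grip_width: 0.504
grasp_force: 0.0
```

Call:
arm_command --moves '[0.5,0,0,-0.01,0,0,0,0.5,0,0,-0.014,0,0,0,0.5,0,0,-0.018,0,0,0,0.5,0,0,-0.02,0,0,0,0.5,0,0,-0.02,0,0,0,0.5,0,0,-0.02,0,0,0,0.5,-0.01,0,-0.01,0,0,0,0.5,-0.02,0,0,0,0,0,0.5,-0.02,0,0,0,0,0,0.5,-0.01,0,0,0,0,0]'

```text
t: 29.62
position: [0.4827, 0.0439, 0.3224]
orientation: [-0.002, 0.996, 0.088, 0.018]
force: [0.3, 0.1, 0.5]
grip_width: 0.499
grasp_force: 0.0
```

```bash
python3 - <<'E'
from meas import *
from station import ctrl
for i in range(3): s=ctrl.snapshot("side")
s2=ctrl.snapshot("side"); t=ctrl.state(); print(t["t"],t["position"],t["force"]); print("diff",np.abs(s["image"].astype(int)-s2["image"]).mean())
a=cv2.cvtColor(s2["image"],cv2.COLOR_RGB2BGR); a=cv2.resize(a[80:200,195:335],None,fx=5,fy=5,interpolation=2); cv2.imwrite("pics/c9.png",a)
E
```

```text
29.8167 [0.4846 0.0444 0.3217] [ 0.5783  0.4463 -1.0252]
diff 2.4213121202256946
```

View pics/c9.png

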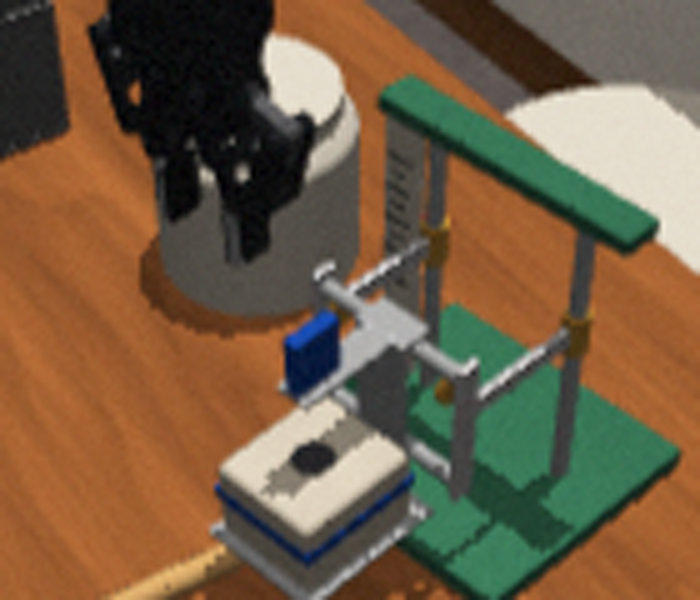

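The hanger hangs on the upper bar, hook at about (395,325) in the crop. It is between the rails and upright, with the gripper well clear.

```bash
python3 -c "
from station import ctrl
for i in range(20): ctrl.snapshot('top')
print(ctrl.hand_in())"
```

```text
the job is handed in; nothing more can be done
None
```

The blue-banded mould now hangs on the balance's upper bar, between the collars and leaning on the lower bar. I let go with about zero force in the hand and handed the job in at about 31 s. From the force readings and the spring's draw it weighs roughly 6.3 N. In the last picture it hung upright and looked settled, but I took no direct measure of swing or bounce.

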